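Find the spare shaft key under the sliding cover

TASK

Slide the loose cover of the spares box fully back onto the deck behind the pockets, without lifting it off, and leave it there. Find the long square key (not the short one, not the wide flat one) in the pockets and lay it in the keyway of the shaft, flat on the keyway's floor and not sticking out of the shaft's end. Leave the other two keys in their pockets and do not disturb the pencil, bench dog and masking tape.

Things in the scene. Friction and masses are not known exactly. Their poses are not given: they have to be found in the camera images.
- spares_box: Fixed wooden box, 202 (x) x 284 (y) mm. Origin: centre of its underside, on the bench; +x points away from the robot. Its near half has 3 open pockets, each 84 x 84 mm, centres x = -51, y = -92, 0, 92 mm, floor at z = 6, walls 8 thick with tops at z = 28. Its far half is a flat deck at z = 28, x = -1 to 93. End walls (inner faces y = +-134) and back lip (from x = 93) rise to z = 40.
- cover_handle (a point): Centre of the batten handle on the loose cover: 20 (x) x 90 (y) x 26 mm high; axes as the box's. It is fixed on the middle of a plywood plate 100 (x) x 260 (y) x 6 mm, 0.2 kg, whose underside is 19 mm below this point. Closed, the plate covers all pockets, this point at box x = -51 to -46 mm, z = 47. Against the back lip it is at x = 43; fully back means over 33. Never lift it 20 mm.
- long_key_centre (a point): Centre of the loose long square steel key, the part wanted: 70 (x, its length) x 18 x 18 mm, 0.18 kg. It lies flat in one of the three pockets (which one changes), at first under the cover, its length roughly along the box's x, its centre 15 mm above the bench.
- short_key_centre (a point): Centre of the loose short square steel key, 36 (x) x 18 x 18 mm, in another pocket; it stays there.
- wide_key_centre (a point): Centre of the loose wide flat steel key, 70 (x) x 28 (y) x 12 (z) mm, in the remaining pocket; it stays there.
- keyway (a point): Middle of the keyway's floor, 71 mm above the bench; x along the shaft away from the robot, z up. The keyway is an open-topped groove 21 mm wide, x = -50 (open, at the shaft's near end) to +50 mm (closed). Its walls rise 5 mm upright, then flare for 2 mm to a mouth 28 mm wide. A seated key has its centre 9 mm above this point, its top 18 mm above.
- shaft_stand: Fixed stand: plywood board 180 (x) x 92 mm with two wooden V-blocks in which a level steel shaft lies along x, 60 mm in diameter, its top 82 mm above the bench. The keyway is cut along the near part of its top. A dark collar of 74 mm diameter sits on the far end (x = 52 to 64 mm), top at 89 mm. Origin: centre of the board's underside.
- pencil: Carpenter's pencil, 182 mm long, lying loose between box and shaft; origin under its middle. Bystander.
- bench_dog_2: Wooden bench dog, 34 mm across, 64 mm high, standing loose left of the box; origin under its middle. Bystander.
- masking_tape: Roll of masking tape, 98 mm across, 25 mm high, lying loose behind the shaft; origin under its middle. Bystander.

How it is judged (in metres and radians):
On the way, in this order (a step that is already met when the one before it is completed fails the run):
1. the cover is slid back so that the pockets are open, the long key still lying in its pocket (x of cover_handle in the frame of spares_box above 0.033 m and z of long_key_centre in the frame of spares_box below 0.03 m), for 0.2 s.
2. the long key is lifted clear of the box (height (world z) of long_key_centre above 0.055 m), for 0.1 s.
At the end, for the whole second after the job is handed in: The long square key rests released in the keyway: centre within 20 mm of its middle along the shaft, 3.5 mm across, 6 to 11.5 mm above its floor, aligned within 0.08 rad. The cover lies flat, handle at x > 33 mm in the box frame. The other two keys lie in their own pockets (x of long_key_centre in the frame of keyway between -0.02 and 0.02 m and y of long_key_centre in the frame of keyway between -0.0035 and 0.0035 m and z of long_key_centre in the frame of keyway between 0.006 and 0.0115 m and angle between the x axis of long_key_centre and the x axis of keyway, either way round below 0.08 rad and linear speed of long_key below 0.02 m/s and x of cover_handle in the frame of spares_box above 0.033 m and z of cover_handle in the frame of spares_box between 0.042 and 0.052 m and angle between cover_handle's own z axis and vertical below 0.06 rad and distance of each of short_key_centre, wide_key_centre from where it was at the start of the episode below 0.06 m and z of each of short_key_centre, wide_key_centre in the frame of spares_box below 0.03 m); the robot touches nothing.
It fails at once if the cover is lifted off the box (by more than 20 mm) (z of cover_handle in the frame of spares_box above 0.067 m).
It fails at once if a bystander (pencil, bench dog, masking tape) is moved by more than 30 mm (distance of any of pencil, bench_dog_2, masking_tape from where it was at the start of the episode above 0.03 m).
It also fails if it takes over 59 s, if anything falls off the work surface, if the arm or the gripper's body presses on something with over 40 N, if the wrist force passes 120 N, or if a joint passes its speed limit or range.

ROBOT

A 7-joint arm with a two-finger parallel gripper is mounted at the origin on a cart in front of the work surface, level with it; the furniture and walls round the work are solid. World frame = base frame: x ahead of the robot, y to its left, z up, the work surface at z = 0. Lengths are in m, angles in degrees, forces in N, time in s.
With the tool pointing down it reaches from about 0.425 to 0.875 m from the base axis. Payload 4.7 kg.
Tool frame: the origin (TCP) lies at the very end of the fingers, on their centre line; the grasp point (between the pads) lies 19 mm behind it; z points along the fingers, y is the line along which they close (so a half turn about z gives the same grasp; the last joint's range is limited). The gripper opens to 87 mm and grips with 3 to 60 N. Pads are 19 mm wide; open, the fingers measure 117 mm over their backs; the gripper's body (75 mm by 190 mm) begins 51 mm behind the grasp point.
Start: joints at [-71.843, 18.392, -4.016, 83.108, 1.295, 78.541, -3.26], TCP at [0.194, 0.62, 0.223] pointing down, gripper open.
Joint ranges: [-163.93, 163.93], [-17.29, 119.83], [-79.2, 71.16], [3.27, 140.29], [-89.18, 269.18], [5.43, 117.66], [-154.24, 154.24]. Speed limits (degrees/s): [147.25, 147.25, 180, 180, 180, 180, 180].

INTERFACE

Orientations are given as [roll, pitch, yaw] about the fixed x, y, z axes, in that order (R = Rz(yaw) Ry(pitch) Rx(roll)).
In Python, from cell import get_obs, read_camera, sign_off, silhouettes gives the robot as it stands.
- The arm moves only by the tool play_rows, never from a script. Its argument "steps" is a list that holds one entry, the list of rows, each a list of 7 numbers: the shift along the tool's x, y, z in m, then the turn, a rotation vector about the tool's x, y, z in rad, then the finger opening in m, from 0 to 0.087. A call has 1 to 12 rows; each row shifts and turns the commanded pose from where the row before left it, along the tool's axes as they then stand; what a row does not reach is not made up. A row lasts 1/10 s, in which the tool goes at most 50 mm and 8.59 degrees, less where a joint would pass 70% of its speed; a pose out of reach is approached as far as the arm can. A call is refused whole if a number of a shift passes 0.05 or a number of a turn 0.15, either way. A call with a gripper value outside its range is refused whole. The fingers move at their own pace and stop on an object; "force" is the grip in N (left out, the last holds). Time passes only in rows, so rows that do not move let the fingers close. It gives the time, the measured TCP pose, the force, the opening and the grip force at its end, in the units of the state.
- get_obs(): the state, without advancing time (a new reading comes with each control period).
- read_camera(name): name is "side" or "top"; returns a dict with "frame" (420x560x3 uint8, red, green, blue), "intrinsics" (3x3 intrinsics, pixels), "view" (4x4, takes a point from world to camera coordinates). Camera axes: x right, y up, looking along -z (the intrinsics and any distortion apply to the point x, -y, -z); pixel columns grow to the right and rows downward; lengths in m; the calibration is good to about 2 mm. A picture is of the moment at which its call begins. There is no depth.
- sign_off(): hands the job in; it is judged then, once.
Trained networks look in the newest picture that a camera, given by its name, has taken for a name from the list of things; names that differ only in an ending like _2 or _b are one class to them, and where a whole thing is asked for, a point or a joint stands for the part that bears it (a point fixed in the world has none). Each returns a list of dicts, best first, with "p" (0 to 1); they miss things now and then, are a little off and sometimes report something else, mostly with a low value. They report only what shows in the picture. A call takes as long as a camera call.
- silhouettes(camera, name): "pixels" (420x560 bool, what is visible of it) and "extent" ([left, top, right, bottom] in pixels, round what is visible of it).
The state is a dict: "time_s": time; "qpos": joint angles; "joint_velocities": joint speeds; "effort": joint torques, N m; "tool_pos": TCP position; "tool_rot": TCP orientation; "force": force on the tool from outside, world axes, zero at the start; "wrist_torque": the same for the moment, N m; "grip_width": finger opening in m; "grasp_force": force on a finger pad.
Only numpy, scipy, OpenCV 4.12 (cv2) and the standard library are available. Lean on these libraries where they do the work, as an engineer would, in place of code of your own. Each camera call takes 0.05 s, during which the arm holds its last target. There are 200 camera calls.

## Working session

There is one attempt and no reset: what is moved stays moved. The work goes in short steps, Python scripts to look and compute and a tool call to move; the robot and the scene stay as the last step left them, time stands still between calls to the robot, and variables do not carry over. Pictures are saved under pics/ and viewed, at most 10 in all, crops included, and the job is handed in when it is done.

Besides the shell and the picture viewer there is one more tool, called after "Call:" by a JSON object that holds its "name" and its "arguments", one argument or row to a line. play_rows: Moves the arm, as the interface text tells. Its arguments: {"type":"object","properties":{"steps":{"type":"array","items":{"type":"array","items":{"type":"array","items":{"type":"number"}}}},"force":{"type":"number"}},"required":["steps"]}

```bash
mkdir -p pics; ls; cat > h.py <<'E'
import numpy as np,cv2
from cell import get_obs,read_camera,sign_off,silhouettes
def save(im,n): cv2.imwrite('pics/'+n+'.png',im[:,:,::-1])
def proj(c,P):
    P=np.atleast_2d(P);V=c['view'];p=P@V[:3,:3].T+V[:3,3];p=p*[1,-1,-1];q=p@c['intrinsics'].T;return q[:,:2]/q[:,2:]
def ray(c,uv,z):
    V=c['view'];R=V[:3,:3];o=-R.T@V[:3,3]
    d=np.linalg.inv(c['intrinsics'])@[uv[0],uv[1],1];d=R.T@(d*[1,-1,-1]);return o+d*(z-o[2])/d[2]
E
python3 - <<'E'
from h import *
o=get_obs();print({k:np.round(v,3) for k,v in o.items()})
for n in('top','side'):
    c=read_camera(n);save(c['frame'],n+'0');print(n,c['view'].round(3).tolist(),c['intrinsics'].tolist())
    for t in('spares_box','cover_handle','shaft_stand','pencil','bench_dog_2','masking_tape'):
        for s in silhouettes(n,t)[:2]:
            print(t,round(s['p'],2),s['extent'],s['pixels'].sum())
E
```

```text
pics
{'time_s': np.float64(0.0), 'qpos': array([-71.844,  18.439,  -4.015,  83.175,   1.295,  78.542,  -3.26 ]), 'joint_velocities': array([-0.049, -0.02 , -0.044,  0.035,  0.052, -0.005, -0.093]), 'effort': array([ 0.0000e+00, -4.9128e+01, -4.0400e-01, -3.1253e+01, -6.4000e-02,
        4.4000e-02,  0.0000e+00]), 'tool_pos': array([0.194, 0.62 , 0.221]), 'tool_rot': array([-1.79889e+02,  7.00000e-03,  1.62653e+02]), 'force': array([1.144, 0.722, 0.026]), 'wrist_torque': array([-0.014, -0.048,  0.008]), 'grasp_force': np.float64(0.0), 'grip_width': np.float64(0.087)}
top [[0.075, -0.997, 0.004, 0.126], [0.976, 0.074, 0.206, -0.667], [-0.206, -0.011, 0.978, -1.296], [0.0, 0.0, 0.0, 1.0]] [[503.5152703395712, 0.0, 274.5920548424263], [0.0, 503.5152703395712, 209.65544030103362], [0.0, 0.0, 1.0]]
spares_box 0.65 [174.6, 187.1, 295.8, 278.8] 4249
spares_box 0.5 [371.8, 225.7, 420.5, 293.8] 2198
cover_handle 0.88 [183.4, 222.6, 279.9, 277.4] 3436
shaft_stand 0.87 [374.2, 222.5, 422.3, 291.4] 2247
pencil 0.7 [331.8, 230.5, 343.7, 288.8] 301
bench_dog_2 0.48 [147.5, 232.1, 163.1, 244.0] 130
masking_tape 0.96 [385.3, 170.8, 420.6, 203.0] 496
side [[-0.903, -0.43, 0.014, 0.655], [0.184, -0.355, 0.917, -0.124], [-0.389, 0.83, 0.4, -1.313], [0.0, 0.0, 0.0, 1.0]] [[462.58758840606504, 0.0, 278.959870252164], [0.0, 462.58758840606504, 206.02028063161913], [0.0, 0.0, 1.0]]
spares_box 0.8 [219.5, 208.9, 332.4, 280.0] 3157
cover_handle 0.95 [250.7, 222.1, 327.3, 266.0] 1603
shaft_stand 0.73 [314.9, 168.5, 366.1, 205.6] 1238
pencil 0.62 [306.4, 206.5, 355.6, 222.0] 154
bench_dog_2 0.61 [239.3, 262.9, 257.4, 295.3] 355
masking_tape 0.55 [283.7, 176.7, 305.8, 189.0] 234
```

```bash
python3 - <<'E'
import cv2,numpy as np
a=cv2.imread('pics/top0.png')[160:305,135:435];b=cv2.imread('pics/side0.png')[150:310,200:400]
cv2.imwrite('pics/a.png',cv2.resize(a,None,fx=2.66,fy=2.66,interpolation=2));cv2.imwrite('pics/b.png',cv2.resize(b,None,fx=3.5,fy=3.5,interpolation=2))
E
```

```text
(no output)
```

View pics/a.png

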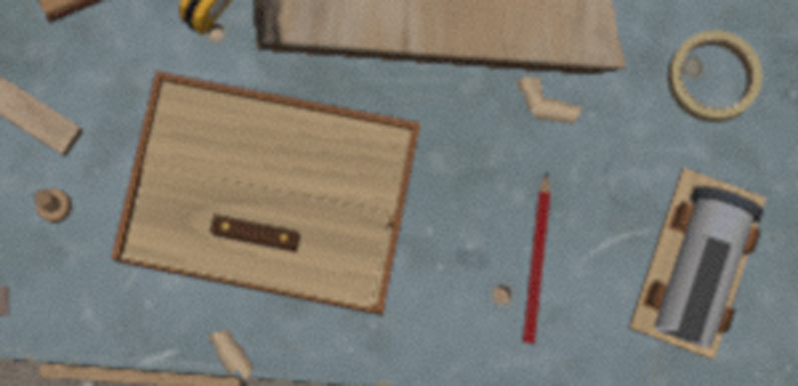

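View pics/b.png

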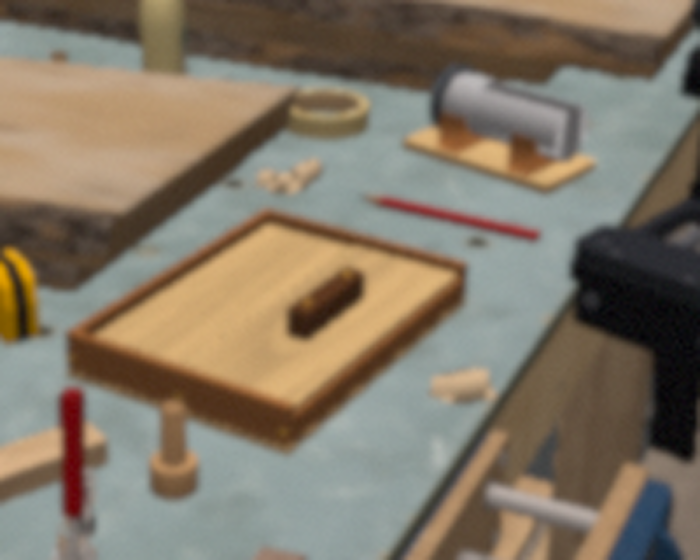

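```bash
cat > fit.py <<'E'
from h import *
from scipy.optimize import least_squares
def fit(obs,x0):
    # obs: list of (cam, model pts, pixels)
    def f(x):
        c,s=np.cos(x[2]),np.sin(x[2]);r=[]
        for cam,P,U in obs:
            P=np.array(P,float)/1000;W=np.c_[x[0]+c*P[:,0]-s*P[:,1],x[1]+s*P[:,0]+c*P[:,1],P[:,2]]
            r.append((proj(cam,W)-np.array(U)).ravel())
        return np.concatenate(r)
    s=least_squares(f,x0,loss='soft_l1');return s.x,f(s.x).reshape(-1,2)
E
python3 - <<'E'
from fit import *
T=read_camera('top');S=read_camera('side')
tp=lambda L:[(a/2.66+135-.3,b/2.66+160-.3) for a,b in L]
sp=lambda L:[(a/3.5+200-.35,b/3.5+150-.35) for a,b in L]
box=[(101,142,40),(101,-142,40),(-101,-142,40),(-101,142,40)]
A=(T,box,tp([(160,73),(418,125),(382,312),(115,260)]));B=(S,box,sp([(72,340),(268,212),(465,268),(293,405)]))
for o in([A],[B],[A,B]):
    x,r=fit(o,[.55,.2,0]);print('box',x.round(4),np.degrees(x[2]).round(2),r.round(1).tolist())
h=[(10,45,60),(10,-45,60),(-10,-45,60),(-10,45,60)]
A=(T,h,tp([(213,213),(299,235),(296,251),(210,233)]));B=(S,h,sp([(290,318),(348,268),(363,271),(303,322)]))
for o in([A],[B],[A,B]):
    y,r=fit(o,[.5,.2,0]);print('handle',y.round(4),np.degrees(y[2]).round(2),r.round(1).tolist())
R=lambda a:np.array([[np.cos(a),-np.sin(a)],[np.sin(a),np.cos(a)]])
print('handle in box',R(-x[2])@(y[:2]-x[:2]))
bd=[(90,46,15),(90,-46,15),(-90,-46,15),(-90,46,15)]
A=(T,bd,tp([(683,170),(765,197),(715,357),(630,328)]))
x,r=fit([A],[.6,-.3,0]);print('stand',x.round(4),np.degrees(x[2]).round(2),r.round(1).tolist())
k=[(-50,-10,71),(-50,10,71),(50,10,75),(50,-10,75)]
A=(T,k,tp([(703,345),(678,338),(708,238),(730,241)]))
x,r=fit([A],[.6,-.3,0]);print('key',x.round(4),np.degrees(x[2]).round(2),r.round(1).tolist())
a=cv2.resize(T['frame'][215:300,365:430],None,fx=6,fy=6,interpolation=4);b=cv2.resize(S['frame'][160:210,310:375],None,fx=6,fy=6,interpolation=4)
im=np.zeros((510,790,3),np.uint8);im[:,:390]=a;im[:300,400:]=b;save(im,'shaft')
E
```

```text
box [ 0.592   0.278  -0.1221] -7.0 [[-1.2, -0.4], [1.6, -0.5], [1.0, 1.1], [-1.3, -0.0]]
box [ 0.5882  0.2867 -0.1122] -6.43 [[-1.6, -0.8], [-0.4, -0.5], [1.8, -0.9], [0.4, 2.5]]
box [ 0.5917  0.2794 -0.1171] -6.71 [[-1.9, -0.2], [0.9, -0.7], [0.7, 0.9], [-1.7, 0.3], [-1.3, -2.4], [-0.1, -1.6], [1.7, -2.0], [-0.0, 0.7]]
handle [ 0.5451  0.2867 -0.149 ] -8.54 [[0.2, 0.2], [0.4, -0.7], [-0.2, 0.5], [-0.5, -0.1]]
handle [ 0.5421  0.2974 -0.0917] -5.26 [[-1.0, -1.1], [-1.3, 0.5], [0.8, 1.3], [1.8, -0.4]]
handle [ 0.5453  0.2877 -0.1391] -7.97 [[-0.2, 0.3], [0.0, -0.9], [-0.5, 0.3], [-0.8, -0.1], [-1.2, -3.2], [-0.2, -1.0], [1.6, -0.0], [1.5, -2.3]]
handle in box [-0.04710157  0.00286252]
stand [ 0.5556 -0.1726 -0.278 ] -15.93 [[-0.3, -1.1], [0.3, -0.1], [0.1, 1.0], [-0.1, 0.1]]
key [ 0.52   -0.166  -0.2271] -13.01 [[-0.4, -1.0], [1.6, -0.7], [0.2, 0.5], [-0.8, 1.6]]
```

View pics/shaft.png

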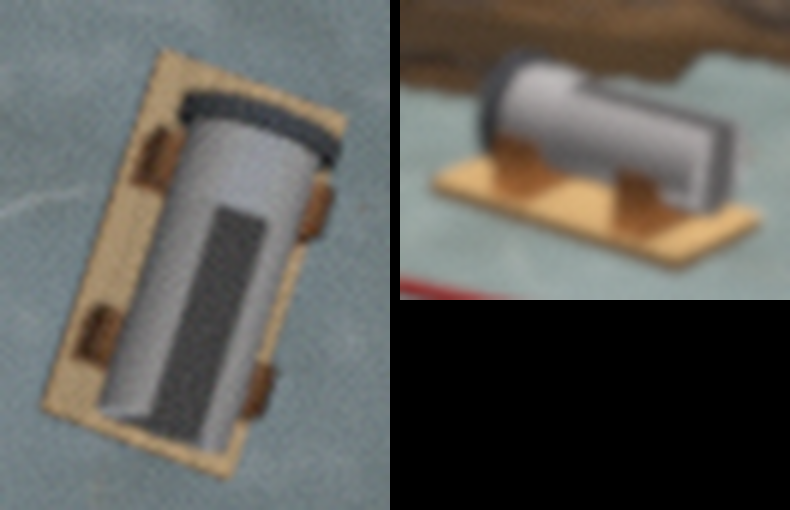

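```bash
cat > rows.py <<'E'
# usage: rows.py x y z yaw grip [n]  -> rows from the present pose to the target (tool down)
import sys,json
from h import *
from scipy.spatial.transform import Rotation as Ro
t=list(map(float,sys.argv[1:6]));o=get_obs()
p=np.array(o['tool_pos']);R=Ro.from_euler('xyz',o['tool_rot'],degrees=True);yaw=o['tool_rot'][2]
d=np.array(t[:3])-p;dy=(t[3]-yaw+180)%360-180
n=int(sys.argv[6]) if len(sys.argv)>6 else int(max(1,np.ceil(np.linalg.norm(d)/.042),np.ceil(abs(dy)/8)))
out=[]
for i in range(n):
    a=np.radians(yaw+dy*i/n);s=d/n
    out.append([round(v,4) for v in(s[0]*np.cos(a)+s[1]*np.sin(a),s[0]*np.sin(a)-s[1]*np.cos(a),-s[2],0,0,-np.radians(dy)/n,t[4])])
print('now',p.round(4),np.round(o['tool_rot'],2),n,'rows');print(json.dumps(out).replace('-0.0,','0,').replace('0.0,','0,'))
E
python3 rows.py .545 .287 .12 83 .087
python3 - <<'E'
from fit import *
T=read_camera('top')
tp=lambda L:[(a/6+365-.4,b/6+215-.4) for a,b in L]
bd=[(90,46,15),(90,-46,15),(-90,-46,15),(-90,46,15)]
x,r=fit([(T,bd,tp([(165,48),(348,115),(232,478),(42,408)]))],[.6,-.3,0]);print('stand',x.round(4),np.degrees(x[2]).round(2),r.round(1).tolist())
k=[(50,14,78.5),(50,-14,78.5),(-50,-14,78.5),(-50,14,78.5)]
x,r=fit([(T,k,tp([(217,207),(267,220),(200,442),(150,425)]))],[.5,-.2,-.2]);print('key',x.round(4),np.degrees(x[2]).round(2),r.round(1).tolist())
# rectify on mouth plane around (x,y,yaw=-16)
for yaw in(-14,-15,-16,-17,-18):
    a=np.radians(yaw);u=np.linspace(-40,40,81)/1000;v=np.linspace(-25,25,101)/1000
    U,V=np.meshgrid(u,v,indexing='ij')
    W=np.c_[(x[0]+np.cos(a)*U-np.sin(a)*V).ravel(),(x[1]+np.sin(a)*U+np.cos(a)*V).ravel(),np.full(U.size,.0785)]
    q=proj(T,W).astype(np.float32);g=cv2.cvtColor(T['frame'],cv2.COLOR_RGB2GRAY).astype(np.float32)
    im=cv2.remap(g,q[:,0].reshape(U.shape),q[:,1].reshape(U.shape),1)
    m=im.mean(0);gm=np.gradient(m);i,j=gm[:50].argmin(),50+gm[50:].argmax()
    print(yaw,'edges',v[i]*1000,v[j]*1000,gm[i].round(1),gm[j].round(1))
    if yaw==-16: print(m[::4].round())
E
```

```text
now [0.1939 0.6204 0.2226] [179.99   0.   162.65] 12 rows
[[-0.0362, -0.0178, 0.0085, 0, 0, 0.1158, 0.087], [-0.038, -0.0135, 0.0085, 0, 0, 0.1158, 0.087], [-0.0393, -0.009, 0.0085, 0, 0, 0.1158, 0.087], [-0.0401, -0.0044, 0.0085, 0, 0, 0.1158, 0.087], [-0.0404, 0.0003, 0.0085, 0, 0, 0.1158, 0.087], [-0.0401, 0.0049, 0.0085, 0, 0, 0.1158, 0.087], [-0.0392, 0.0095, 0.0085, 0, 0, 0.1158, 0.087], [-0.0378, 0.014, 0.0085, 0, 0, 0.1158, 0.087], [-0.036, 0.0183, 0.0085, 0, 0, 0.1158, 0.087], [-0.0336, 0.0223, 0.0085, 0, 0, 0.1158, 0.087], [-0.0308, 0.026, 0.0085, 0, 0, 0.1158, 0.087], [-0.0276, 0.0294, 0.0085, 0, 0, 0.1158, 0.087]]
stand [ 0.5563 -0.1731 -0.2877] -16.48 [[-0.4, -0.4], [0.4, -0.1], [0.1, 0.4], [-0.2, 0.0]]
key [ 0.5206 -0.1636 -0.2562] -14.68 [[-1.2, -0.3], [0.6, 1.0], [1.3, 0.1], [-0.6, -0.6]]
-14 edges -11.0 12.5 -6.2 6.0
-15 edges -11.0 12.5 -6.5 6.3
-16 edges -11.0 12.5 -6.7 6.6
[115. 114. 120. 128. 135. 134. 123.  99.  75.  66.  65.  66.  66.  66.
  66.  66.  66.  68.  82. 107. 128. 134. 132. 127. 122. 116.]
-17 edges -11.0 12.5 -6.7 6.6
-18 edges -11.0 12.5 -6.6 6.3
```

Call:
{"name": "play_rows", "arguments": {
  "steps": [
    [[-0.0362,-0.0178,0.0085,0,0,0.116,0.087],[-0.038,-0.0135,0.0085,0,0,0.116,0.087],[-0.0393,-0.009,0.0085,0,0,0.116,0.087],[-0.0401,-0.0044,0.0085,0,0,0.116,0.087],[-0.0404,0.0003,0.0085,0,0,0.116,0.087],[-0.0401,0.0049,0.0085,0,0,0.116,0.087],[-0.0392,0.0095,0.0085,0,0,0.116,0.087],[-0.0378,0.014,0.0085,0,0,0.116,0.087],[-0.036,0.0183,0.0085,0,0,0.116,0.087],[-0.0336,0.0223,0.0085,0,0,0.116,0.087],[-0.0308,0.026,0.0085,0,0,0.116,0.087],[-0.0276,0.0294,0.0085,0,0,0.116,0.087]]
  ]
}}

```text
time_s: 2.05
tool_pos: [0.5456, 0.2857, 0.1205]
tool_rot: [180.0, -0.0, 82.6]
force: [0.1, 0.3, -0.4]
grip_width: 0.087
grasp_force: 0.0
```

```bash
python3 rows.py .545 .287 .04 83 .087 4; python3 -c "
from h import *
c=read_camera('top');save(cv2.resize(c['frame'][170:290,150:310],None,fx=4,fy=4,interpolation=2),'over')"
```

```text
now [0.5456 0.2857 0.1205] [ 1.7998e+02 -3.0000e-02  8.2640e+01] 4 rows
[[0.0003, -0.0002, 0.0201, 0, 0, -0.0016, 0.087], [0.0003, -0.0002, 0.0201, 0, 0, -0.0016, 0.087], [0.0003, -0.0002, 0.0201, 0, 0, -0.0016, 0.087], [0.0003, -0.0002, 0.0201, 0, 0, -0.0016, 0.087]]
```

View pics/over.png

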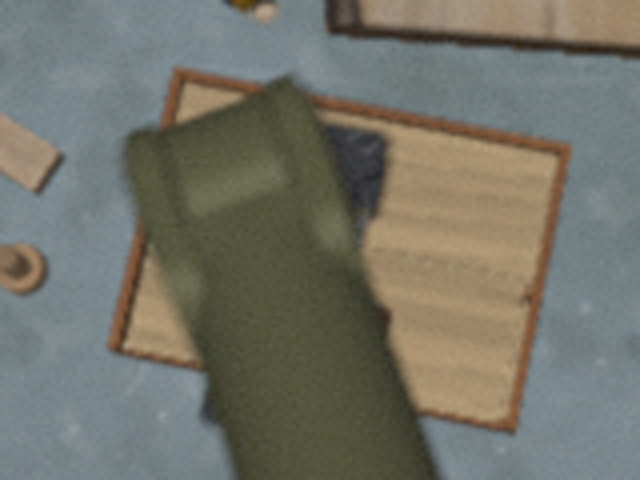

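Call:
{"name": "play_rows", "arguments": {
  "steps": [
    [[0,0,0.02,0,0,0,0.087],[0,0,0.02,0,0,0,0.087],[0,0,0.02,0,0,0,0.087],[0,0,0.02,0,0,0,0.087],[0,0,0,0,0,0,0.087],[0,0,0,0,0,0,0.0],[0,0,0,0,0,0,0.0],[0,0,0,0,0,0,0.0],[0,0,0,0,0,0,0.0],[0,0,0,0,0,0,0.0],[0,0,0,0,0,0,0.0],[0,0,0,0,0,0,0.0]]
  ],
  "force": 20
}}

```text
time_s: 3.3
tool_pos: [0.5446, 0.2868, 0.0407]
tool_rot: [180.0, -0.0, 82.9]
force: [-0.5, 0.0, -0.3]
grip_width: 0.0391
grasp_force: 0.0
```

Call:
{"name": "play_rows", "arguments": {
  "steps": [
    [[0,0,0,0,0,0,0.0],[0,0,0,0,0,0,0.0],[0,0,0,0,0,0,0.0],[0,0,0,0,0,0,0.0],[0,0,0,0,0,0,0.0],[0,0,0,0,0,0,0.0]]
  ]
}}

```text
time_s: 3.9
tool_pos: [0.5447, 0.2867, 0.0406]
tool_rot: [180.0, -0.0, 82.9]
force: [0.6, -1.3, -0.1]
grip_width: 0.0198
grasp_force: 20.0
```

Call:
{"name": "play_rows", "arguments": {
  "steps": [
    [[0,0.008,0,0,0,0,0.0],[0,0.008,0,0,0,0,0.0],[0,0.008,0,0,0,0,0.0],[0,0.008,0,0,0,0,0.0],[0,0.008,0,0,0,0,0.0],[0,0.008,0,0,0,0,0.0],[0,0.008,0,0,0,0,0.0],[0,0.008,0,0,0,0,0.0],[0,0.008,0,0,0,0,0.0],[0,0.008,0,0,0,0,0.0],[0,0.006,0,0,0,0,0.0],[0,0,0,0,0,0,0.0]]
  ]
}}

```text
time_s: 5.1
tool_pos: [0.6317, 0.2755, 0.0407]
tool_rot: [179.9, -0.0, 82.8]
force: [1.8, -0.3, 0.6]
grip_width: 0.0199
grasp_force: 20.0
```

Call:
{"name": "play_rows", "arguments": {
  "steps": [
    [[0,0.002,0,0,0,0,0.0],[0,0.002,0,0,0,0,0.0],[0,0,0,0,0,0,0.0]]
  ]
}}

```text
time_s: 5.4
tool_pos: [0.6339, 0.2756, 0.0406]
tool_rot: [180.0, -0.0, 82.9]
force: [-1.9, -0.7, 2.2]
grip_width: 0.0201
grasp_force: 20.0
```

Call:
{"name": "play_rows", "arguments": {
  "steps": [
    [[0,0.002,0,0,0,0,0.0],[0,0.001,0,0,0,0,0.0],[0,0,0,0,0,0,0.0]]
  ]
}}

```text
time_s: 5.7
tool_pos: [0.637, 0.2755, 0.0406]
tool_rot: [180.0, -0.0, 82.9]
force: [-2.1, -0.3, 2.3]
grip_width: 0.02
grasp_force: 20.0
```

Call:
{"name": "play_rows", "arguments": {
  "steps": [
    [[0,0,0,0,0,0,0.087],[0,0,0,0,0,0,0.087],[0,0,0,0,0,0,0.087],[0,0,0,0,0,0,0.087],[0,0,0,0,0,0,0.087],[0,0,-0.01,0,0,0,0.087],[0,0,-0.03,0,0,0,0.087],[0,0,-0.04,0,0,0,0.087],[0,0,-0.04,0,0,0,0.087],[0,0,-0.04,0,0,0,0.087]]
  ]
}}

```text
time_s: 6.7
tool_pos: [0.6369, 0.2751, 0.2032]
tool_rot: [180.0, -0.0, 82.9]
force: [0.9, 0.1, -0.7]
grip_width: 0.0852
grasp_force: 0.0
```

```bash
python3 rows.py .52 .02 .22 160 .087
```

```text
now [0.6369 0.2751 0.2032] [ 1.7995e+02 -3.0000e-02  8.2880e+01] 10 rows
[[-0.0268, -0.0084, -0.0017, 0, 0, -0.1346, 0.087], [-0.0254, -0.012, -0.0017, 0, 0, -0.1346, 0.087], [-0.0235, -0.0153, -0.0017, 0, 0, -0.1346, 0.087], [-0.0213, -0.0183, -0.0017, 0, 0, -0.1346, 0.087], [-0.0186, -0.021, -0.0017, 0, 0, -0.1346, 0.087], [-0.0157, -0.0233, -0.0017, 0, 0, -0.1346, 0.087], [-0.0124, -0.0252, -0.0017, 0, 0, -0.1346, 0.087], [-0.0089, -0.0266, -0.0017, 0, 0, -0.1346, 0.087], [-0.0053, -0.0276, -0.0017, 0, 0, -0.1346, 0.087], [-0.0015, -0.028, -0.0017, 0, 0, -0.1346, 0.087]]
```

Call:
{"name": "play_rows", "arguments": {
  "steps": [
    [[-0.0268,-0.0084,-0.0017,0,0,-0.1346,0.087],[-0.0254,-0.012,-0.0017,0,0,-0.1346,0.087],[-0.0235,-0.0153,-0.0017,0,0,-0.1346,0.087],[-0.0213,-0.0183,-0.0017,0,0,-0.1346,0.087],[-0.0186,-0.021,-0.0017,0,0,-0.1346,0.087],[-0.0157,-0.0233,-0.0017,0,0,-0.1346,0.087],[-0.0124,-0.0252,-0.0017,0,0,-0.1346,0.087],[-0.0089,-0.0266,-0.0017,0,0,-0.1346,0.087],[-0.0053,-0.0276,-0.0017,0,0,-0.1346,0.087],[-0.0015,-0.028,-0.0017,0,0,-0.1346,0.087],[0,0,0,0,0,0,0.087]]
  ]
}}

```text
time_s: 7.8
tool_pos: [0.5191, 0.0153, 0.2191]
tool_rot: [-180.0, 0.1, 159.8]
force: [0.9, 0.5, -0.3]
grip_width: 0.0869
grasp_force: 0.0
```

```bash
python3 - <<'E'
from h import *
c=read_camera('top');save(cv2.resize(c['frame'][175:295,160:315],None,fx=5,fy=5,interpolation=2),'pock')
for t in('long_key_centre','short_key_centre','wide_key_centre','cover_handle'):
    for s in silhouettes('top',t)[:3]:
        if s['p']<.2: continue
        ys,xs=np.nonzero(s['pixels']);r=cv2.minAreaRect(np.c_[xs,ys].astype(np.float32))
        z={'l':.024,'s':.024,'w':.018,'c':.06}[t[0]]
        b=np.array([ray(c,q,z)[:2] for q in cv2.boxPoints(r)])
        print(t,round(s['p'],2),s['pixels'].sum(),'centre',ray(c,(xs.mean(),ys.mean()),z).round(4),'sides',np.linalg.norm(np.diff(b,axis=0),axis=1)[:2].round(4),'angs',[np.degrees(np.arctan2(*(b[i+1]-b[i])[::-1])).round(1) for i in(0,1)])
E
```

```text
long_key_centre 0.75 168 centre [0.5302 0.2006 0.024 ] sides [0.0696 0.0183] angs [np.float64(-1.7), np.float64(-92.1)]
wide_key_centre 0.75 267 centre [0.5554 0.3747 0.018 ] sides [0.072  0.0298] angs [np.float64(-15.7), np.float64(-107.5)]
cover_handle 0.66 460 centre [ 0.743  -0.1741  0.06  ] sides [0.0962 0.0912] angs [np.float64(-41.1), np.float64(-133.4)]
cover_handle 0.6 3248 centre [0.631  0.2738 0.06  ] sides [0.0985 0.2562] angs [np.float64(-4.9), np.float64(-97.2)]
cover_handle 0.21 71 centre [0.4889 0.0037 0.06  ] sides [0.0107 0.0502] angs [np.float64(-85.7), np.float64(-177.2)]
```

View pics/pock.png

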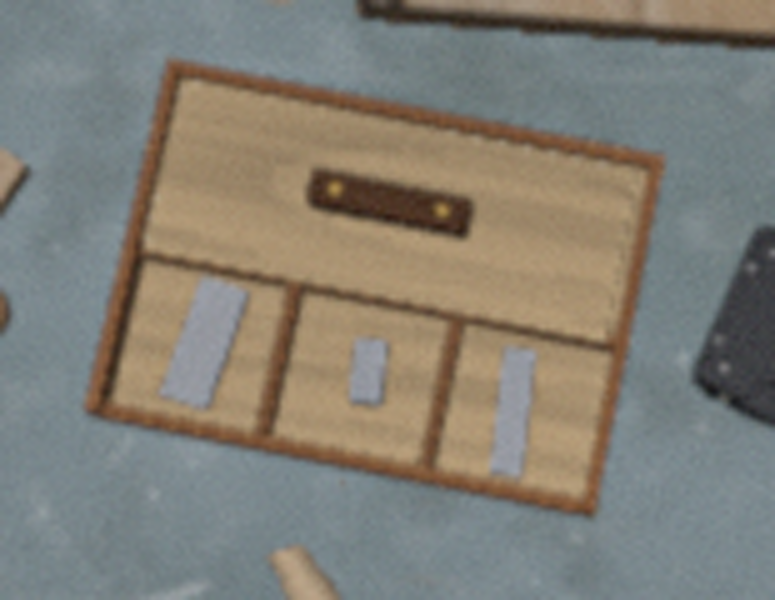

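```bash
python3 - <<'E'
from h import *
c=read_camera('top')
print(ray(c,(391/5+160-.4,203/5+175-.4),.06).round(4))
f=c['frame'].astype(int);m=np.zeros((420,560),np.uint8);m[210:225,218:258]=(f[210:225,218:258].sum(2)<230)
ys,xs=np.nonzero(m);print(len(xs),ray(c,(xs.mean(),ys.mean()),.059).round(4))
E
python3 rows.py .53 .201 .06 178 .033
```

```text
[0.6341 0.2746 0.06  ]
222 [0.6337 0.2747 0.059 ]
now [0.5201 0.0213 0.2176] [179.99   0.   160.09] 6 rows
[[0.0087, 0.0287, 0.0263, 0, 0, -0.0521, 0.033], [0.0071, 0.0291, 0.0263, 0, 0, -0.0521, 0.033], [0.0056, 0.0295, 0.0263, 0, 0, -0.0521, 0.033], [0.0041, 0.0297, 0.0263, 0, 0, -0.0521, 0.033], [0.0025, 0.0299, 0.0263, 0, 0, -0.0521, 0.033], [0.001, 0.03, 0.0263, 0, 0, -0.0521, 0.033]]
```

Call:
{"name": "play_rows", "arguments": {
  "steps": [
    [[0.0087,0.0287,0.026,0,0,-0.052,0.033],[0.0071,0.0291,0.026,0,0,-0.052,0.033],[0.0056,0.0295,0.026,0,0,-0.052,0.033],[0.0041,0.0297,0.026,0,0,-0.052,0.033],[0.0025,0.0299,0.026,0,0,-0.052,0.033],[0.001,0.03,0.026,0,0,-0.052,0.033],[0,0,0,0,0,0,0.033],[0,0,0,0,0,0,0.033],[0,0,0,0,0,0,0.033]]
  ]
}}

```text
time_s: 9.0
tool_pos: [0.5307, 0.1991, 0.0621]
tool_rot: [-180.0, 0.1, 177.8]
force: [0.6, 0.2, -0.0]
grip_width: 0.0338
grasp_force: 0.0
```

```bash
python3 rows.py .532 .2005 .017 178 .033 3;python3 - <<'E'
from h import *
c=read_camera('top');d=read_camera('side')
a=cv2.resize(c['frame'][220:290,225:295],(400,400),interpolation=2);b=cv2.resize(d['frame'][190:270,265:345],(400,400),interpolation=2)
save(np.hstack([a,b]),'pre')
E
```

```text
now [0.5307 0.1991 0.0621] [-1.7999e+02  6.0000e-02  1.7783e+02] 3 rows
[[-0.0004, 0.0005, 0.015, 0, 0, -0.001, 0.033], [-0.0004, 0.0005, 0.015, 0, 0, -0.001, 0.033], [-0.0004, 0.0005, 0.015, 0, 0, -0.001, 0.033]]
```

View pics/pre.png

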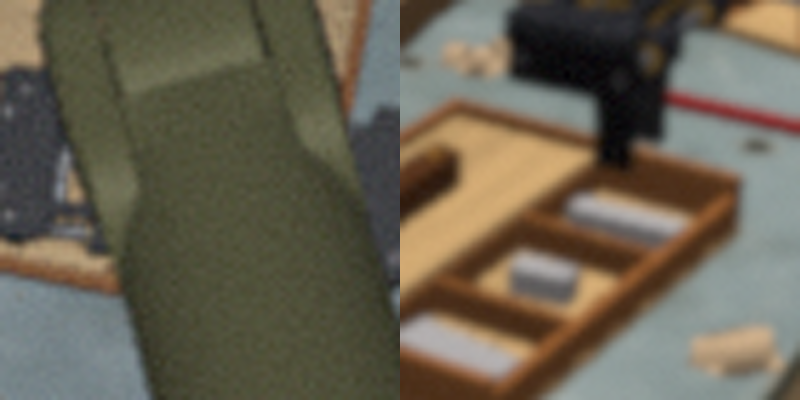

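Call:
{"name": "play_rows", "arguments": {
  "steps": [
    [[-0.0004,0.0005,0.015,0,0,0,0.033],[-0.0004,0.0005,0.015,0,0,0,0.033],[-0.0004,0.0005,0.0075,0,0,0,0.033],[0,0,0.0075,0,0,0,0.033],[0,0,0,0,0,0,0.033],[0,0,0,0,0,0,0.033]]
  ],
  "force": 20
}}

```text
time_s: 9.7
tool_pos: [0.5312, 0.2011, 0.0164]
tool_rot: [-180.0, -0.0, 177.9]
force: [0.4, -0.2, -0.6]
grip_width: 0.033
grasp_force: 0.0
```

Call:
{"name": "play_rows", "arguments": {
  "steps": [
    [[0,0,0,0,0,0,0.0],[0,0,0,0,0,0,0.0],[0,0,0,0,0,0,0.0],[0,0,0,0,0,0,0.0],[0,0,0,0,0,0,0.0],[0,0,0,0,0,0,0.0],[0,0,0,0,0,0,0.0]]
  ],
  "force": 35
}}

```text
time_s: 10.4
tool_pos: [0.5316, 0.2011, 0.017]
tool_rot: [180.0, 0.0, 177.9]
force: [-0.9, -1.8, 5.1]
grip_width: 0.0178
grasp_force: 35.0
```

Call:
{"name": "play_rows", "arguments": {
  "steps": [
    [[0,0,-0.005,0,0,0,0.0],[0,0,-0.01,0,0,0,0.0],[0,0,-0.02,0,0,0,0.0],[0,0,-0.03,0,0,0,0.0],[0,0,-0.035,0,0,0,0.0],[0,0,-0.025,0,0,0,0.0],[0,0,0,0,0,0,0.0]]
  ]
}}

```text
time_s: 11.1
tool_pos: [0.5338, 0.2024, 0.1461]
tool_rot: [179.8, 0.4, 177.9]
force: [0.4, -0.1, -0.8]
grip_width: 0.0173
grasp_force: 35.0
```

```bash
python3 rows.py .522 -.163 .135 163.5 0 12
```

```text
now [0.5338 0.2024 0.1461] [179.77   0.41 177.89] 12 rows
[[-0.0001, -0.0305, 0.0009, 0, 0, 0.0209, 0.0], [-0.0008, -0.0305, 0.0009, 0, 0, 0.0209, 0.0], [-0.0014, -0.0304, 0.0009, 0, 0, 0.0209, 0.0], [-0.002, -0.0304, 0.0009, 0, 0, 0.0209, 0.0], [-0.0027, -0.0303, 0.0009, 0, 0, 0.0209, 0.0], [-0.0033, -0.0303, 0.0009, 0, 0, 0.0209, 0.0], [-0.004, -0.0302, 0.0009, 0, 0, 0.0209, 0.0], [-0.0046, -0.0301, 0.0009, 0, 0, 0.0209, 0.0], [-0.0052, -0.03, 0.0009, 0, 0, 0.0209, 0.0], [-0.0058, -0.0299, 0.0009, 0, 0, 0.0209, 0.0], [-0.0065, -0.0298, 0.0009, 0, 0, 0.0209, 0.0], [-0.0071, -0.0296, 0.0009, 0, 0, 0.0209, 0.0]]
```

Call:
{"name": "play_rows", "arguments": {
  "steps": [
    [[0,-0.0305,0.001,0,0,0.021,0.0],[-0.0008,-0.0305,0.001,0,0,0.021,0.0],[-0.0014,-0.0304,0.001,0,0,0.021,0.0],[-0.002,-0.0304,0.001,0,0,0.021,0.0],[-0.0027,-0.0303,0.001,0,0,0.021,0.0],[-0.0033,-0.0303,0.001,0,0,0.021,0.0],[-0.004,-0.0302,0.001,0,0,0.021,0.0],[-0.0046,-0.0301,0.001,0,0,0.021,0.0],[-0.0052,-0.03,0.001,0,0,0.021,0.0],[-0.0058,-0.0299,0.001,0,0,0.021,0.0],[-0.0065,-0.0298,0.001,0,0,0.021,0.0],[-0.007,-0.0296,0.001,0,0,0.021,0.0]]
  ]
}}

```text
time_s: 12.3
tool_pos: [0.5173, -0.1655, 0.1279]
tool_rot: [-180.0, -0.2, 163.4]
force: [0.3, 0.1, -1.7]
grip_width: 0.0177
grasp_force: 35.0
```

Call:
{"name": "play_rows", "arguments": {
  "steps": [
    [[0,0,0,0,0,0,0],[0,0,0,0,0,0,0]]
  ]
}}

```text
time_s: 12.5
tool_pos: [0.5175, -0.165, 0.1281]
tool_rot: [-180.0, -0.2, 163.3]
force: [-0.5, 0.0, -2.8]
grip_width: 0.0173
grasp_force: 35.0
```

```bash
python3 - <<'E'
from h import *
o=get_obs();print(o['tool_pos'],o['tool_rot'],o['grip_width'],o['force'])
c=read_camera('top');d=read_camera('side')
a=cv2.resize(c['frame'][215:300,365:430],(400,523),interpolation=2);b=cv2.resize(d['frame'][140:225,310:375],(400,523),interpolation=2)
save(np.hstack([a,b]),'hov')
for n,t,in(('top','long_key_centre'),('side','long_key_centre')):
    for s in silhouettes(n,t)[:2]: print(n,round(s['p'],2),s['extent'],s['pixels'].sum())
E
```

```text
[ 0.51752847 -0.1649779   0.12807446] [-1.79987612e+02 -1.55251946e-01  1.63303939e+02] 0.017283085080284446 [-0.47025725  0.03269771 -2.82080724]
top 0.58 [397.7, 276.6, 405.5, 286.0] 50
top 0.55 [328.2, 228.0, 343.3, 289.3] 298
side 0.46 [340.6, 162.2, 363.8, 174.3] 100
```

View pics/hov.png

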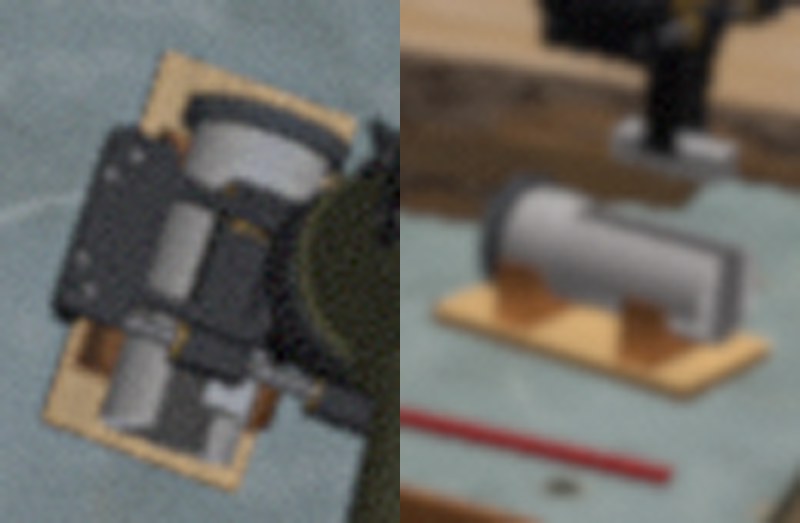

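```bash
cat > rect.py <<'E'
from h import *
def prof(c,x,y,yaw,z,u0,u1,v0=-30,v1=30,ch=None):
    a=np.radians(yaw);u=np.linspace(u0,u1,int((u1-u0)*2)+1)/1000;v=np.linspace(v0,v1,(v1-v0)*2+1)/1000
    U,V=np.meshgrid(u,v,indexing='ij')
    W=np.c_[(x+np.cos(a)*U-np.sin(a)*V).ravel(),(y+np.sin(a)*U+np.cos(a)*V).ravel(),np.full(U.size,z)]
    q=proj(c,W).astype(np.float32);g=cv2.cvtColor(c['frame'],cv2.COLOR_RGB2GRAY).astype(np.float32)
    return v*1000,u*1000,cv2.remap(g,q[:,0].reshape(U.shape),q[:,1].reshape(U.shape),1)
E
python3 - <<'E'
from rect import *
c=read_camera('top')
v,u,im=prof(c,.5175,-.165,-16.7,.135,-34,-27,-22,22);m=im.mean(0)
print('key across',list(zip(v[::2].astype(int),m[::2].round().astype(int))))
v,u,im=prof(c,.5175,-.165,-16.7,.135,-50,-20,-4,4);m=im.mean(1)
print('key along',list(zip(u[::3].round(1),m[::3].round().astype(int))))
v,u,im=prof(c,.5215,-.163,-16.5,.0785,-49,-38,-22,22);m=im.mean(0)
print('keyway across near end',list(zip(v[::2].astype(int),m[::2].round().astype(int))))
E
```

```text
key across [(np.int64(-22), np.int64(121)), (np.int64(-21), np.int64(112)), (np.int64(-20), np.int64(97)), (np.int64(-19), np.int64(81)), (np.int64(-18), np.int64(69)), (np.int64(-17), np.int64(62)), (np.int64(-16), np.int64(59)), (np.int64(-15), np.int64(60)), (np.int64(-14), np.int64(64)), (np.int64(-13), np.int64(69)), (np.int64(-12), np.int64(77)), (np.int64(-11), np.int64(85)), (np.int64(-10), np.int64(95)), (np.int64(-9), np.int64(106)), (np.int64(-8), np.int64(118)), (np.int64(-7), np.int64(129)), (np.int64(-6), np.int64(138)), (np.int64(-5), np.int64(146)), (np.int64(-4), np.int64(151)), (np.int64(-3), np.int64(151)), (np.int64(-2), np.int64(149)), (np.int64(-1), np.int64(147)), (np.int64(0), np.int64(145)), (np.int64(1), np.int64(145)), (np.int64(2), np.int64(144)), (np.int64(3), np.int64(143)), (np.int64(4), np.int64(144)), (np.int64(5), np.int64(145)), (np.int64(6), np.int64(146)), (np.int64(7), np.int64(146)), (np.int64(8), np.int64(145)), (np.int64(9), np.int64(141)), (np.int64(10), np.int64(132)), (np.int64(11), np.int64(119)), (np.int64(12), np.int64(104)), (np.int64(1
[... 1751 characters left out ...]
t64(69)), (np.int64(0), np.int64(70)), (np.int64(1), np.int64(69)), (np.int64(2), np.int64(69)), (np.int64(3), np.int64(68)), (np.int64(4), np.int64(67)), (np.int64(5), np.int64(66)), (np.int64(6), np.int64(66)), (np.int64(7), np.int64(66)), (np.int64(8), np.int64(68)), (np.int64(9), np.int64(73)), (np.int64(10), np.int64(82)), (np.int64(11), np.int64(95)), (np.int64(12), np.int64(109)), (np.int64(13), np.int64(121)), (np.int64(14), np.int64(131)), (np.int64(15), np.int64(137)), (np.int64(16), np.int64(141)), (np.int64(17), np.int64(141)), (np.int64(18), np.int64(139)), (np.int64(19), np.int64(137)), (np.int64(20), np.int64(134)), (np.int64(21), np.int64(132)), (np.int64(22), np.int64(129))]
```

```bash
python3 rows.py .5215 -.163 .092 163.5 0 5
```

```text
now [ 0.5191 -0.1629  0.1292] [ 1.7998e+02 -4.0000e-02  1.6357e+02] 5 rows
[[-0.0005, 0.0001, 0.0074, 0, 0, 0.0002, 0.0], [-0.0005, 0.0001, 0.0074, 0, 0, 0.0002, 0.0], [-0.0005, 0.0001, 0.0074, 0, 0, 0.0002, 0.0], [-0.0005, 0.0001, 0.0074, 0, 0, 0.0002, 0.0], [-0.0005, 0.0001, 0.0074, 0, 0, 0.0002, 0.0]]
```

Call:
{"name": "play_rows", "arguments": {
  "steps": [
    [[-0.0005,0,0.0074,0,0,0,0],[-0.0005,0,0.0074,0,0,0,0],[-0.0005,0,0.0074,0,0,0,0],[-0.0005,0,0.0074,0,0,0,0],[-0.0005,0,0.0044,0,0,0,0],[0,0,0,0,0,0,0],[0,0,0,0,0,0,0],[0,0,0,0,0,0,0],[0,0,0,0,0,0,0]]
  ]
}}

```text
time_s: 13.65
tool_pos: [0.5218, -0.1649, 0.0959]
tool_rot: [180.0, 0.0, 163.5]
force: [-0.5, 0.3, -1.8]
grip_width: 0.0174
grasp_force: 35.0
```

```bash
python3 - <<'E'
from rect import *
for i in range(2):
    o=get_obs();print(o['tool_pos'].round(4) if hasattr(o['tool_pos'],'round') else o['tool_pos'],np.round(o['tool_rot'],2),np.round(o['force'],1));c=read_camera('top')
p=np.array(o['tool_pos'])
v,u,im=prof(c,p[0],p[1],o['tool_rot'][2]-180,p[2]+.007,-34,-27,-22,22)
print('key across',dict(zip(v[::2].astype(int).tolist(),im.mean(0)[::2].astype(int).tolist())))
v,u,im=prof(c,p[0],p[1],o['tool_rot'][2]-180,p[2]+.007,-46,-20,-4,4)
print('key along',dict(zip(u[::3].round(1).tolist(),im.mean(1)[::3].astype(int).tolist())))
v,u,im=prof(c,.5215,-.163,-16.5,.0785,-48,-42,-22,22)
print('kw across',dict(zip(v[::2].astype(int).tolist(),im.mean(0)[::2].astype(int).tolist())))
a=cv2.resize(c['frame'][255:300,375:420],(600,600),interpolation=2);save(a,'low')
E
```

```text
[ 0.5218 -0.1649  0.0959] [1.7999e+02 5.0000e-02 1.6345e+02] [-0.5  0.3 -1.8]
[ 0.5218 -0.1649  0.0959] [1.7999e+02 4.0000e-02 1.6346e+02] [ 0.4  0.2 -1.8]
key across {-22: 68, -21: 73, -20: 79, -19: 87, -18: 96, -17: 105, -16: 113, -15: 120, -14: 125, -13: 129, -12: 133, -11: 135, -10: 136, -9: 137, -8: 140, -7: 144, -6: 147, -5: 149, -4: 149, -3: 147, -2: 144, -1: 140, 0: 136, 1: 135, 2: 135, 3: 136, 4: 137, 5: 137, 6: 137, 7: 134, 8: 127, 9: 115, 10: 100, 11: 85, 12: 73, 13: 64, 14: 61, 15: 62, 16: 69, 17: 79, 18: 91, 19: 104, 20: 115, 21: 120, 22: 122}
key along {-46.0: 71, -44.5: 69, -43.0: 68, -41.5: 69, -40.0: 71, -38.5: 81, -37.0: 101, -35.5: 127, -34.0: 146, -32.5: 152, -31.0: 150, -29.5: 140, -28.0: 123, -26.5: 101, -25.0: 78, -23.5: 66, -22.0: 61, -20.5: 59}
kw across {-22: 120, -21: 123, -20: 128, -19: 133, -18: 136, -17: 138, -16: 137, -15: 133, -14: 126, -13: 114, -12: 100, -11: 88, -10: 79, -9: 72, -8: 69, -7: 68, -6: 68, -5: 68, -4: 69, -3: 69, -2: 68, -1: 66, 0: 66, 1: 67, 2: 68, 3: 69, 4: 69, 5: 69, 6: 67, 7: 66, 8: 68, 9: 74, 10: 83, 11: 94, 12: 108, 13: 122, 14: 132, 15: 137, 16: 141, 17: 141, 18: 139, 19: 137, 20: 135, 21: 132, 22: 128}
```

View pics/low.png

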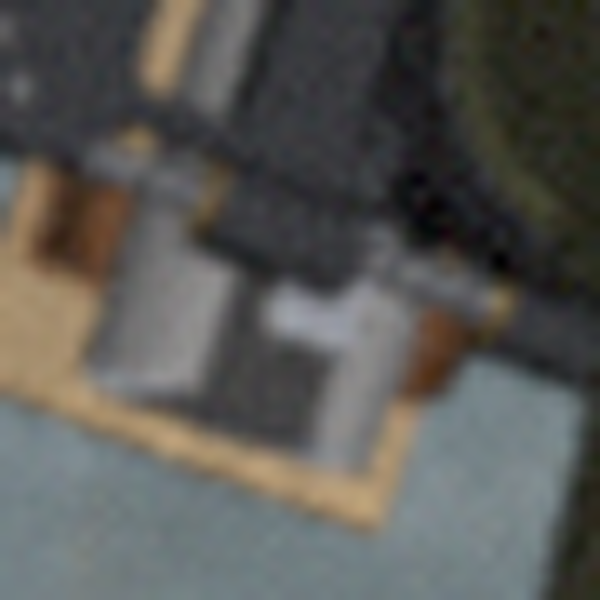

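```bash
python3 - <<'E'
from rect import *
c=read_camera('top');a=np.radians(-16.5);ex=np.array([np.cos(a),np.sin(a),0]);ey=np.array([-np.sin(a),np.cos(a),0])
def vp(P): return ((proj(c,P)-[375,255]+.5)*600/45).round().astype(int).tolist()
p=np.array([.5218,-.1649,0])
for L in(0,-1.5,-3):
  q=p+ey*L/1000-ex*.0018
  print(L,'top R,L; bottom R,L at near end',vp([q-ex*.035+ey*s*.009+[0,0,z] for z in(.103,.085) for s in(-1,1)]))
k=np.array([.5215,-.163,0])
print('kw near mouth R L, wall top R L, floor R L',vp([k-ex*.05+ey*s*w+[0,0,z] for w,z in((.014,.0785),(.0105,.076),(.0105,.071)) for s in(-1,1)]))
for z in(.03,.052,.06): print('shaft',z,vp([k-ex*.05+ey*s*np.sqrt(.03**2-(z-.052)**2)+[0,0,z] for s in(-1,1)]))
E
```

```text
0 top R,L; bottom R,L at near end [[356, 364], [267, 330], [333, 370], [246, 337]]
-1.5 top R,L; bottom R,L at near end [[364, 367], [275, 333], [341, 373], [253, 340]]
-3 top R,L; bottom R,L at near end [[371, 369], [282, 336], [348, 375], [260, 342]]
kw near mouth R L, wall top R L, floor R L [[319, 446], [183, 394], [299, 440], [197, 401], [293, 441], [191, 403]]
shaft 0.03 [[290, 470], [99, 398]]
shaft 0.052 [[363, 482], [77, 374]]
shaft 0.06 [[368, 478], [91, 373]]
```

Call:
{"name": "play_rows", "arguments": {
  "steps": [
    [[0,0.0025,0,0,0,0,0],[0,0,0,0,0,0,0],[0,0,0.003,0,0,0,0],[0,0,0.002,0,0,0,0],[0,0,0.002,0,0,0,0],[0,0,0,0,0,0,0],[0,0,0,0,0,0,0]]
  ]
}}

```text
time_s: 14.5
tool_pos: [0.5221, -0.1625, 0.0884]
tool_rot: [-180.0, -0.0, 163.4]
force: [-0.2, -0.0, -2.2]
grip_width: 0.0177
grasp_force: 35.0
```

Call:
{"name": "play_rows", "arguments": {
  "steps": [
    [[0,0,0.001,0,0,0,0],[0,0,0.001,0,0,0,0],[0,0,0,0,0,0,0]]
  ]
}}

```text
time_s: 14.8
tool_pos: [0.5222, -0.1625, 0.0865]
tool_rot: [-180.0, -0.0, 163.5]
force: [0.6, -0.7, -1.8]
grip_width: 0.0173
grasp_force: 35.0
```

Call:
{"name": "play_rows", "arguments": {
  "steps": [
    [[0,0,0.001,0,0,0,0],[0,0,0.001,0,0,0,0],[0,0,0,0,0,0,0]]
  ]
}}

```text
time_s: 15.1
tool_pos: [0.5221, -0.1625, 0.0844]
tool_rot: [-180.0, -0.0, 163.5]
force: [0.0, -0.5, -2.4]
grip_width: 0.0176
grasp_force: 35.0
```

Call:
{"name": "play_rows", "arguments": {
  "steps": [
    [[0,0,0.001,0,0,0,0],[0,0,0,0,0,0,0]]
  ]
}}

```text
time_s: 15.3
tool_pos: [0.5222, -0.1625, 0.0835]
tool_rot: [-180.0, -0.0, 163.5]
force: [0.3, -1.6, -1.9]
grip_width: 0.0175
grasp_force: 35.0
```

Call:
{"name": "play_rows", "arguments": {
  "steps": [
    [[0,0,0.001,0,0,0,0],[0,0,0,0,0,0,0]]
  ]
}}

```text
time_s: 15.5
tool_pos: [0.5222, -0.1625, 0.0824]
tool_rot: [-180.0, -0.0, 163.5]
force: [0.0, 0.2, -1.6]
grip_width: 0.0173
grasp_force: 35.0
```

Call:
{"name": "play_rows", "arguments": {
  "steps": [
    [[0,0,0.001,0,0,0,0],[0,0,0,0,0,0,0]]
  ]
}}

```text
time_s: 15.7
tool_pos: [0.5223, -0.1625, 0.0821]
tool_rot: [180.0, 0.0, 163.5]
force: [-2.2, -1.4, 3.2]
grip_width: 0.0174
grasp_force: 35.0
```

Call:
{"name": "play_rows", "arguments": {
  "steps": [
    [[0,0,0,0,0,0,0.04],[0,0,0,0,0,0,0.04],[0,0,0,0,0,0,0.04],[0,0,0,0,0,0,0.04],[0,0,-0.005,0,0,0,0.04],[0,0,-0.01,0,0,0,0.04],[0,0,-0.03,0,0,0,0.04],[0,0,-0.04,0,0,0,0.04],[0,0,-0.04,0,0,0,0.04]]
  ]
}}

```text
time_s: 16.6
tool_pos: [0.5219, -0.1626, 0.2086]
tool_rot: [-180.0, 0.0, 163.4]
force: [0.5, -0.7, -0.7]
grip_width: 0.0397
grasp_force: 0.0
```

Call:
{"name": "play_rows", "arguments": {
  "steps": [
    [[0,0.045,0,0,0,0,0.04],[0,0.045,0,0,0,0,0.04],[0,0.045,0,0,0,0,0.04],[0,0.045,0,0,0,0,0.04],[0,0.03,0,0,0,0,0.04],[0,0,0,0,0,0,0.04],[0,0,0,0,0,0,0.04],[0,0,0,0,0,0,0.04]]
  ]
}}

```text
time_s: 17.4
tool_pos: [0.582, 0.037, 0.2072]
tool_rot: [-180.0, 0.0, 163.3]
force: [-0.3, 0.4, 0.8]
grip_width: 0.0403
grasp_force: 0.0
```

```bash
python3 - <<'E'
from h import *
c=read_camera('top');d=read_camera('side')
a=cv2.resize(c['frame'][215:300,365:430],(400,523),interpolation=2);b=cv2.resize(d['frame'][145:230,310:375],(400,523),interpolation=2)
save(np.hstack([a,b]),'fin')
for t in('long_key_centre','pencil'):
    for s in silhouettes('top',t)[:2]:
        ys,xs=np.nonzero(s['pixels']);r=cv2.minAreaRect(np.c_[xs,ys].astype(np.float32))
        P=ray(c,(xs.mean(),ys.mean()),.089)
        b=np.array([ray(c,q,.089)[:2] for q in cv2.boxPoints(r)]);e=np.diff(b,axis=0)
        print(t,round(s['p'],2),P.round(4),np.linalg.norm(e,axis=1)[:2].round(4),[np.degrees(np.arctan2(x[1],x[0])).round(1) for x in e[:2]])
E
```

```text
long_key_centre 0.77 [ 0.5191 -0.1596  0.089 ] [0.0704 0.0237] [np.float64(-16.7), np.float64(-104.4)]
```

View pics/fin.png

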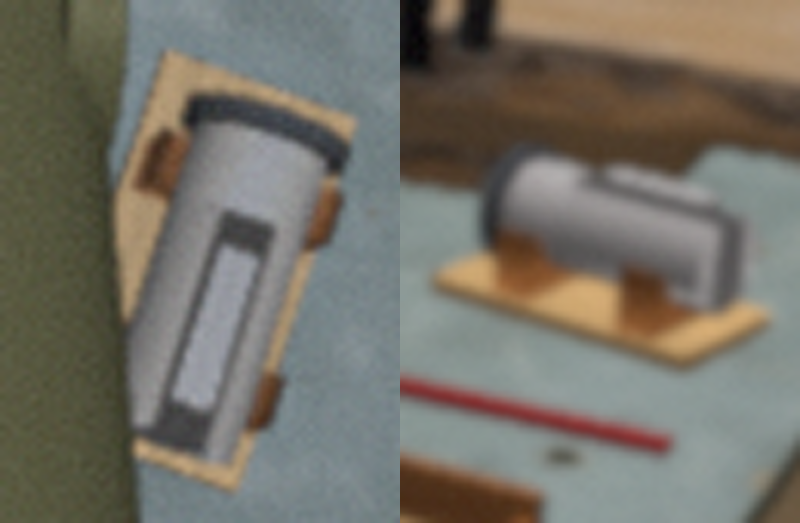

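The picture shows the key lying centred in the groove: it spans about (173–250, 250–410) in the left view and is parallel to the walls, with dark floor showing at both ends. The side view shows it level and low, so I'm handing in.

```bash
python3 -c "
from cell import sign_off
print(sign_off())"
```

```text
the job is handed in; nothing more can be done
None
```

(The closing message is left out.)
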